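Clamp a mounted specimen in the toggle-clamp fixture

TASK

With the fingers only touching and pushing, slide the round black specimen mount across the fixture plate until it sits fully home in the vee stop. Then push the clamp's handle down past its dead point until it snaps into lock and the rubber foot presses on the mount. Do not pick the mount up, and leave the two cartons and the jar where they stand.

Things in the scene. Friction and masses are not known exactly. Their poses are not given: they have to be found in the camera images.
- fixture: Fixed aluminium plate on the table, 130 (its x) by 320 (its y) by 12 mm thick; origin at the centre of its underside. It carries a vee stop of two steel bars near its middle and a toggle clamp on its -y half. The clamp works in the plane plate x = 0: its arm (12 mm wide) swings over +y, its handle over -y.
- seat (a point): Point on the plate's upper face (plate frame x 0, y +35, z +12 mm; axes as the plate) under the middle of the mount when it is fully home in the vee. The 60 degree vee opens to plate +y; its two bars are 18 mm high and 10 mm thick, their outer ends at about plate x -40 and +40 mm (64 mm free between them) and plate y +51 mm.
- puck_center (a point): Middle (half-way up) of the specimen mount: a loose upright smooth black resin cylinder of diameter 40 mm and height 30 mm, about 90 g, a bright steel rectangle in its top. Starts standing on the plate 40 to 73 mm on the +y side of the seat, up to 15 mm to either side of it in x.
- handle_pivot (a point): Centre of the handle's hinge (plate frame x 0, y -85, z +72 mm; axes as the plate); the hinge axis is plate x. It lies between the two dark steel cheeks of the clamp's stand, 32 mm wide over all in x, plate y -101 to -31 mm, top at plate z 82 mm.
- handle_grip (a point): Point on the centre line of the clamp's handle, 100 mm from the hinge: the place to push, from above. The handle is a straight bar with a round black rubber grip of 18 mm diameter from 55 to 125 mm from the hinge. It moves with the handle.
- handle (a joint): Handle angle, rad. At 0 (its start) the handle points to plate -y and 1.10 rad up from level; it grows as the handle is pushed down, to the stop at 1.15 (level). Resistance at the grip point is about 2 N, rising to some 6 N near 0.9 when the foot meets a mount; dead point at 1.00: let go before it, it springs back open; past it, it snaps by itself to the stop and stays locked.
- foot_face (a point): Middle of the lower face of the spring-backed rubber foot (16 mm across) on the clamp's arm. Open, the arm stands nearly upright (82 degrees), its top about 160 mm above the table; as the handle nears its dead point the arm comes down level and the foot lands on the middle of a mount that is home in the vee.
- carton_a: Bystander: loose flat white carton 62 x 42 x 30 mm, origin at the centre of its underside.
- carton_b: Bystander: loose cubic white carton 45 x 45 x 45 mm, origin at the centre of its underside.
- jar: Bystander: loose small amber jar with black cap, 44 mm diameter, 62 mm high, origin at the centre of its underside.

How it is judged (in metres and radians):
On the way, in this order (a step that is already met when the one before it is completed fails the run):
1. the mount sits home in the vee while the clamp is still open (horizontal distance between puck_center and seat below 0.004 m and value of joint handle below 0.5 rad), for 0.2 s.
2. the handle has snapped over its dead point and the foot presses on the mount (value of joint handle above 1.1 rad and contact force between foot and puck above 1 N), for 0.3 s.
At the end, for the whole second after the job is handed in: The handle is locked (joint above 1.10 rad), the clamp's foot presses on the mount with more than 1 N, the mount stands upright within 4 mm of its seat in the vee and at rest (all of step 2 and horizontal distance between puck_center and seat below 0.004 m and angle between puck_center's own z axis and vertical below 0.08 rad and linear speed of puck below 0.02 m/s); the robot touches nothing.
It fails at once if the mount is lifted off the plate or tipped over (z of puck_center in the frame of fixture above 0.035 m or angle between puck_center's own z axis and vertical above 0.5 rad).
It fails at once if a carton or the jar is moved by more than 20 mm (distance of any of carton_a, carton_b, jar from where it was at the start of the episode above 0.02 m).
It also fails if it takes over 58 s, if anything falls off the work surface, if the arm or the gripper's body presses on something with over 40 N, if the wrist force passes 120 N, or if a joint passes its speed limit or range.

ROBOT

A 6-joint arm with a two-finger parallel gripper is mounted at the origin on the work surface. World frame = base frame: x ahead of the robot, y to its left, z up, the work surface at z = 0. Lengths are in m, angles in degrees, forces in N, time in s.
With the tool pointing down it reaches from about 0.25 to 0.725 m from the base axis. Payload 9.7 kg.
Tool frame: the origin (TCP) lies midway between the tips of the shut fingers; the grasp point (between the pads) lies 19 mm behind it; z points along the fingers, y is the direction in which the jaws open and shut (so a half turn about z gives the same grasp; the last joint's range is limited). The gripper opens to 85 mm and grips with 20 to 120 N. Pads are 22 mm wide; open, the fingers measure 114 mm over their backs; the gripper's body (76 mm by 85 mm) begins 54 mm behind the grasp point. The pads swing forward as they close: fully open they stand 13 mm farther back than shut.
Start: joints at [70.588, 4.979, 10.078, 95.1, 0, 90], TCP at [0.183, 0.519, 0.231] pointing down, gripper open.
Joint ranges: [-179.16, 179.16], [-48.56, 103.87], [-65.8, 70.77], [-126.05, 130.52], [-82.76, 87.17], [-180, 180]. Speed limits (degrees/s): [127.2, 127.2, 147.25, 180, 180, 180].

INTERFACE

Orientations are given as [roll, pitch, yaw] about the fixed x, y, z axes, in that order (R = Rz(yaw) Ry(pitch) Rx(roll)).
In Python, from workcell import bot, camera, recognise gives the robot as it stands. The module is installed in compiled form; this text tells all that it offers.
- The arm moves only by the tool apply_moves, never from a script. Its argument "targets" is one flat list of numbers, 7 for each row, row after row: the shift along the world's x, y, z in units of 30 mm (1.0 is 30 mm), then the turn, a rotation vector about the world's x, y, z in units of 6 degrees (1.0 is 6 degrees), then the opening, from 0 (shut) to 1 (fully open). A call has 1 to 5 rows; each row is the pose to reach, as a shift and turn from the pose commanded when the call began; what a row does not reach only later rows make up. A row lasts 1/10 s, in which the tool goes at most 50 mm and 8.59 degrees, less where a joint would pass 70% of its speed; a pose out of reach is approached as far as the arm can. A call with a gripper value outside its range is refused whole. The fingers move at their own pace and stop on an object; "newtons" is the grip in N (left out, the last holds). Time passes only in rows, so rows that repeat a pose let the fingers close. It gives the time, the measured TCP pose, the force and the opening at its end, in the units of the state.
- bot.get_obs(): the state, without advancing time (a new reading comes with each control period).
- camera(name): name is "side" or "top" or "wrist"; returns a dict with "img" (400x640x3 uint8, red, green, blue), "intrinsics" (3x3 intrinsics, pixels), "origin" and "rotation" of the camera in the world. Camera axes: x right, y up, looking along -z (the intrinsics and any distortion apply to the point x, -y, -z); pixel columns grow to the right and rows downward; lengths in m; the calibration is good to about 2 mm. The wrist camera is an equidistant fisheye: a pixel r from the principal point sees the ray r / f radians off the axis. A picture is of the moment at which its call begins. There is no depth.
- bot.job_done(): hands the job in, once; it reports no verdict.
Trained networks look in the newest picture that a camera, given by its name, has taken for a name from the list of things; names that differ only in an ending like _2 or _b are one class to them, and where a whole thing is asked for, a point or a joint stands for the part that bears it (a point fixed in the world has none). Each returns a list of dicts, best first, with "conf" (0 to 1); they miss things now and then, are a little off and sometimes report something else, mostly with a low value. They report only what shows in the picture. A call takes as long as a camera call.
- recognise(query, camera): "box" ([left, top, right, bottom] in pixels, round what is visible of it).
The state is a dict: "time": time; "q": joint angles; "qd": joint speeds; "joint_efforts": joint torques, N m; "ee_pos": TCP position; "tcp_rot": TCP orientation; "wrist_force": force on the tool from outside, world axes, zero at the start; "torque": the same for the moment, N m; "opening": finger opening in m.
Only numpy, scipy, OpenCV 4.12 (cv2) and the standard library are available. Lean on these libraries where they do the work, as an engineer would, in place of code of your own. Each camera call takes 0.05 s, during which the arm holds its last target.

## Working session

There is one attempt and no reset: what is moved stays moved. The work goes in short steps, Python scripts to look and compute and a tool call to move; the robot and the scene stay as the last step left them, time stands still between calls to the robot, and variables do not carry over. Pictures are saved under pics/ and viewed, and the job is handed in when it is done.

Besides the shell and the picture viewer there is one more tool, called after "Call:" as name(argument=value, ...) on one line, values as JSON. apply_moves: Moves the arm, as the interface text tells. Its arguments: {"type":"object","properties":{"targets":{"type":"array"},"newtons":{"type":"number"}},"required":["targets"]}

```bash
mkdir -p pics
python3 - <<'E'
from workcell import bot,camera,recognise
import cv2,numpy as np
o=bot.get_obs();print(o['time'],o['ee_pos'],o['tcp_rot'],o['wrist_force'],o['opening'])
np.set_printoptions(precision=4,suppress=True)
for n in ['side','top','wrist']:
    c=camera(n);cv2.imwrite(f'pics/{n}0.png',c['img'][:,:,::-1])
    print(n,c['intrinsics'].tolist(),c['origin'],c['rotation'].tolist(),[k for k in c])
    for q in ['fixture','puck_center','handle_grip','foot_face','carton_a','jar']:
        print(q,[(r['box'],round(r['conf'],2)) for r in recognise(q,n)][:3])
E
```

```text
0.0 [0.18271294 0.51852985 0.23056791] [-1.79923683e+02 -1.09294088e-03  1.60588031e+02] [ 0.60824404 -1.12516275 -0.43019287] 0.0852084184722402
side [[378.9608177121015, 0.0, 326.3938242136137], [0.0, 378.9608177121015, 199.8469689805026], [0.0, 0.0, 1.0]] [ 0.3107 -0.3943  0.437 ] [61.108243178423436, 0.6640623283194772, -33.88958450133847] ['img', 'intrinsics', 'origin', 'rotation']
fixture []
puck_center [([311.6, 228.1, 326.2, 257.4], 0.6)]
handle_grip [([327.6, 234.0, 353.7, 290.3], 0.86)]
foot_face []
carton_a [([288.1, 186.4, 313.6, 217.9], 0.73), ([364.9, 227.2, 406.7, 256.7], 0.68)]
jar [([393.9, 258.2, 424.6, 305.6], 0.6)]
top [[365.34860373462294, 0.0, 314.21733078106257], [0.0, 365.34860373462294, 198.6512814397478], [0.0, 0.0, 1.0]] [0.4945 0.1077 0.7883] [9.30724138849452, -2.49590176939877, -88.91423508620228] ['img', 'intrinsics', 'origin', 'rotation']
fixture [([256.4, 164.6, 429.3, 272.7], 0.67), ([349.2, 212.4, 362.2, 217.0], 0.5)]
puck_center [([298.6, 184.3, 313.6, 206.9], 0.87)]
handle_grip [([360.9, 225.3, 426.2, 244.7], 0.73)]
foot_face [([350.4, 211.6, 361.3, 216.2], 0.48)]
carton_a [([218.0, 158.2, 246.0, 187.6], 0.64), ([320.3, 132.6, 345.5, 169.2], 0.57)]
jar [([375.8, 166.2, 403.9, 190.7], 0.78), ([321.8, 134.6, 348.0, 169.4], 0.64)]
wrist [[309.70691628693146, 0.0, 316.42992591909206], [0.0, 309.70691628693146, 200.03282691797583], [0.0, 0.0, 1.0]] [0.1052 0.5453 0.3746] [-18.48839356760745, -0.06188653423019842, 70.58069307754397] ['img', 'intrinsics', 'origin', 'rotation']
fixture [([151.1, 390.3, 193.7, 399.8], 0.78)]
puck_center []
handle_grip []
foot_face []
carton_a []
jar []
```

View pics/top0.png

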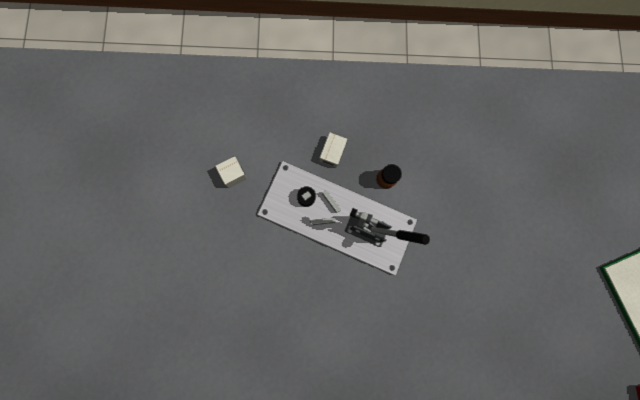

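View pics/side0.png

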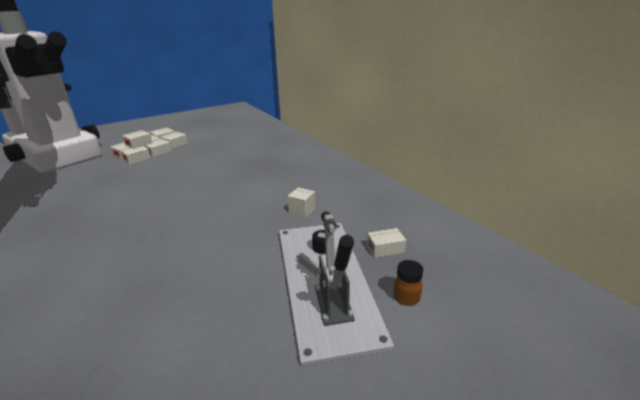

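Run:
```python
import cv2
i=cv2.imread('pics/top0.png')[120:300,200:460];cv2.imwrite('pics/top0c.png',cv2.resize(i,(780,540),interpolation=cv2.INTER_CUBIC))
i=cv2.imread('pics/side0.png')[180:360,250:450];cv2.imwrite('pics/side0c.png',cv2.resize(i,(600,540),interpolation=cv2.INTER_CUBIC))
```

```text
(no output)
```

View pics/top0c.png

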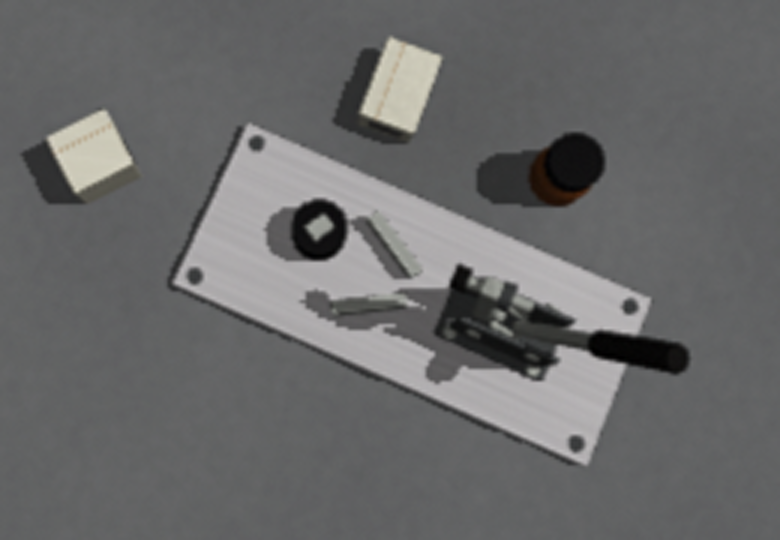

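View pics/side0c.png

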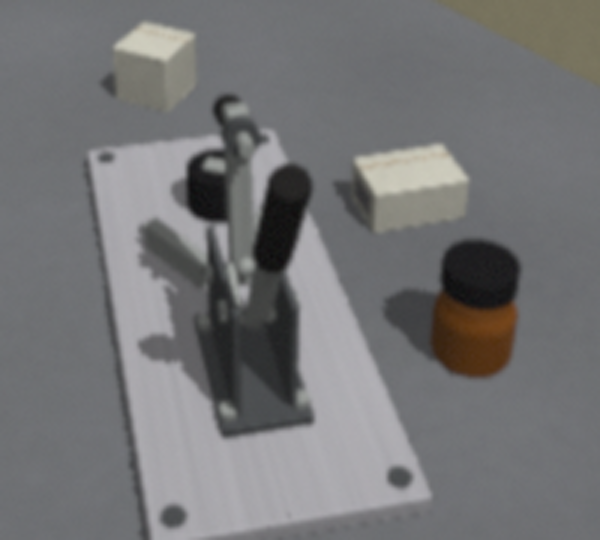

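The top view shows the plate with the vee opening to image left, the mount at about (306,197), and the handle pointing right to about (425,239). Carton A is at (334,149), carton B at (230,171) and the jar at (389,176). Next I fit the poses.

```bash
cat > h.py <<'E'
import numpy as np,cv2
from scipy.spatial.transform import Rotation as R
from scipy.optimize import least_squares
K={'side':(378.96,326.394,199.847),'top':(365.3486,314.2173,198.651),'wrist':(309.707,316.43,200.033)}
P={'side':([0.3107,-0.3943,0.437],[61.108243178423436,0.6640623283194772,-33.88958450133847]),
'top':([0.4945,0.1077,0.7883],[9.30724138849452,-2.49590176939877,-88.91423508620228])}
def proj(n,p,pose=None):
    o,r=pose or P[n]; f,cx,cy=K[n]
    c=(np.atleast_2d(p)-o)@R.from_euler('xyz',r,degrees=True).as_matrix()
    v=c*[1,-1,-1]
    if n=='wrist':
        rr=np.hypot(v[:,0],v[:,1]);th=np.arctan2(rr,v[:,2]);s=f*th/np.maximum(rr,1e-9)
        return np.c_[cx+v[:,0]*s,cy+v[:,1]*s]
    return np.c_[cx+f*v[:,0]/v[:,2],cy+f*v[:,1]/v[:,2]]
def ray(n,px,z,pose=None):
    o,r=pose or P[n]; f,cx,cy=K[n];u=np.array([(px[0]-cx)/f,(px[1]-cy)/f])
    if n=='wrist':
        t=np.hypot(*u);d=np.array([u[0]/t*np.sin(t),-u[1]/t*np.sin(t),-np.cos(t)])
    else: d=np.array([u[0],-u[1],-1])
    d=R.from_euler('xyz',r,degrees=True).as_matrix()@d
    return np.array(o)+d*(z-o[2])/d[2]
def pl(q,pts): # plate->world
    x,y,a=q;c,s=np.cos(a),np.sin(a);p=np.atleast_2d(pts).astype(float)
    return np.c_[x+c*p[:,0]-s*p[:,1],y+s*p[:,0]+c*p[:,1],p[:,2]]
E
cat > fit.py <<'E'
from h import *
import sys
cor=np.array([[65,160,12],[65,-160,12],[-65,-160,12],[-65,160,12]])/1000
T=np.array([[247,124],[650,297],[588,465],[172,285]])/3+[200-.33,120-.33]
S=np.array([[270,131],[430,496],[150,545],[90,151]])/3+[250-.33,180-.33]
def run(cs):
    f=lambda q:np.concatenate([(proj(n,pl(q,cor))-t).ravel() for n,t in cs])
    r=least_squares(f,[.45,.1,-.4]);return r.x,f(r.x)
np.set_printoptions(precision=4,suppress=True)
for cs in ([('top',T)],[('side',S)],[('top',T),('side',S)]):
    q,e=run(cs);print(q,np.degrees(q[2]),e.round(1))
q,_=run([('top',T)])
g=lambda y,z:pl(q,[0,y,z])[0]
print('seat',g(.035,.012))
for n in('top','side'):print(n,'handlegrip',proj(n,g(-.085-.1*np.cos(1.1),.072+.1*np.sin(1.1))),'vee ends',proj(n,pl(q,[[.04,.051,.03],[-.04,.051,.03]])).ravel())
for n,p in(('top',[306.3,196.]),('side',[250+212/3,180+158/3])):
    w=ray(n,p,.042);d=w[:2]-q[:2];print(n,'puck',w,'plate',R.from_rotvec([0,0,-q[2]]).apply([*d,0]))
for nm,p,z in(('ca',[333.5,148],.03),('cb',[229,169.5],.045),('jar',[391.5,173.5],.062)):
    w=ray('top',p,z);print(nm,w,R.from_rotvec([0,0,-q[2]]).apply([*(w[:2]-q[:2]),0]))
E
python3 fit.py
```

```text
[ 0.5846  0.0254 -0.3855] -22.089228819352602 [-0.4 -0.5  0.8 -0.1  0.1  0.3 -0.4  0.1]
[ 0.5842  0.0268 -0.3968] -22.736433482841452 [ 1.  -0.9  0.6  0.  -0.5  0.2 -1.2 -0.3]
[ 0.5841  0.0263 -0.3928] -22.507790890525172 [-0.4 -0.7  0.4  0.7 -0.8  1.  -0.8 -0.3  0.8 -0.8  1.2  0.   0.2  0.5
 -1.4 -0.1]
seat [0.5977 0.0579 0.012 ]
top handlegrip [[415.9591 236.784 ]] vee ends [323.5504 188.9581 308.5954 223.5655]
side handlegrip [[345.4618 249.9623]] vee ends [341.1636 247.2939 297.3264 253.1779]
top puck [0.6227 0.094  0.042 ] plate [0.0095 0.0779 0.    ]
side puck [0.6266 0.1034 0.042 ] plate [0.0097 0.0881 0.    ]
ca [0.7314 0.0374 0.03  ] [0.1315 0.0664 0.    ]
cb [0.6735 0.2552 0.045 ] [-0.004   0.2464  0.    ]
jar [ 0.6708 -0.0799  0.062 ] [ 0.1196 -0.0652  0.    ]
```

```bash
cat >> h.py <<'E'
Q=np.array([.5843,.0260,-.3895])
def inpl(w,q=Q): return R.from_rotvec([0,0,-q[2]]).apply(np.array(w)-[q[0],q[1],0])
E
python3 - <<'E'
from h import *
np.set_printoptions(precision=3,suppress=True)
for n,px in(('side',[326,216]),('side',[330,221]),('side',[347,238]),('top',[353.5,212])):
    a=inpl(ray(n,px,0.3));b=inpl(ray(n,px,0.0));t=a[0]/(a[0]-b[0]);print(n,px,'on x=0:',a+t*(b-a))
for n,px in(('top',[306.3,196]),): print(inpl(ray(n,px,.042)))
# TCP goals
for p in ([.004,.125,.1],[.004,.125,.025]): print(pl(Q,p), (pl(Q,p)-[.1827,.5185,.2306])/.03)
E
```

```text
side [326, 216] on x=0: [-0.    -0.016  0.141]
side [330, 221] on x=0: [ 0.    -0.045  0.15 ]
side [347, 238] on x=0: [ 0.    -0.141  0.186]
top [353.5, 212] on x=0: [ 0.    -0.016  0.145]
[0.01  0.077 0.042]
[[0.635 0.14  0.1  ]] [[ 15.092 -12.613  -4.353]]
[[0.635 0.14  0.025]] [[ 15.092 -12.613  -6.853]]
```

View pics/wrist0.png

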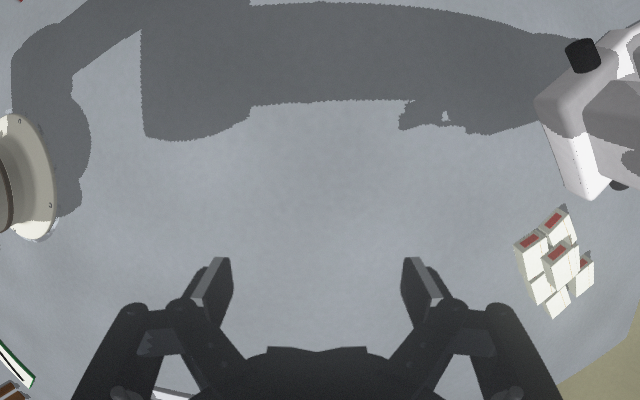

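The clamp's foot is at plate y of about -16 mm and z 141 mm, so the gripper body clears it during the push. I now move toward the +y side of the mount, turning the tool and shutting the fingers.

Call:
apply_moves(targets=[1.25, -1.05, -0.1, 0, 0, -1.4, 0, 2.5, -2.1, -0.2, 0, 0, -2.8, 0, 3.75, -3.15, -0.3, 0, 0, -4.2, 0, 5.0, -4.2, -0.4, 0, 0, -5.6, 0, 6.2, -5.2, -0.5, 0, 0, -7, 0])

```text
time: 1.55
ee_pos: [0.37, 0.3612, 0.2164]
tcp_rot: [180.0, -0.0, 118.2]
wrist_force: [1.1, 0.6, -0.6]
opening: 0.0121
```

Call:
apply_moves(targets=[1.25, -1.05, -0.1, 0, 0, -1.4, 0, 2.5, -2.1, -0.2, 0, 0, -2.8, 0, 3.75, -3.15, -0.3, 0, 0, -4.2, 0, 5.0, -4.2, -0.4, 0, 0, -5.6, 0, 6.2, -5.2, -0.5, 0, 0, -7, 0])

```text
time: 2.05
ee_pos: [0.5562, 0.205, 0.2013]
tcp_rot: [180.0, -0.0, 76.2]
wrist_force: [0.6, 0.6, -0.2]
opening: -0.0001
```

```bash
cat > go.py <<'E'
from h import *
from workcell import bot
import sys
np.set_printoptions(precision=3,suppress=True)
def show(goal=None,yaw=np.degrees(Q[2])+90):
    o=bot.get_obs();p=np.array(o['ee_pos']);print('t',o['time'],'world',p,'rpy',np.array(o['tcp_rot']),'plate',inpl(p),'F',np.array(o['wrist_force']),'op',o['opening'])
    if goal is not None:
        d=(pl(Q,goal)[0]-p)/.03
        R0=R.from_euler('xyz',o['tcp_rot'],degrees=True);R1=R.from_euler('xyz',[180,0,yaw],degrees=True)
        print('shift',d,'turn',(R1*R0.inv()).as_rotvec(degrees=True)/6)
if __name__=='__main__': show([float(v) for v in sys.argv[1:4]] if len(sys.argv)>3 else None)
E
python3 go.py .006 .125 .1
```

```text
t 2.05 world [0.556 0.205 0.201] rpy [179.979  -0.014  76.22 ] plate [-0.094  0.155  0.201] F [ 0.642  0.618 -0.213] op -0.00011720323811310802
shift [ 2.703 -2.187 -3.376] turn [-0.001  0.004 -1.423]
```

Call:
apply_moves(targets=[1.1, -0.9, -0.4, 0, 0, -0.7, 0, 2.2, -1.75, -1.0, 0, 0, -1.4, 0, 2.7, -2.2, -2.2, 0, 0, -1.4, 0, 2.7, -2.2, -3.3, 0, 0, -1.4, 0, 2.7, -2.2, -3.3, 0, 0, -1.4, 0])

```text
time: 2.55
ee_pos: [0.6337, 0.1395, 0.0967]
tcp_rot: [-179.6, 0.3, 68.1]
wrist_force: [-1.0, 0.4, 0.0]
opening: 0.0001
```

Run:
```python
from go import *
from workcell import camera
show([.006,.125,.024])
for n in('wrist','top'):
    c=camera(n);print(n,c['origin'].tolist(),list(c['rotation']));i=c['img'][:,:,::-1]
    if n=='top': i=cv2.resize(i[120:300,200:460],(780,540),interpolation=cv2.INTER_CUBIC)
    cv2.imwrite(f'pics/{n}1.png',i)
```

```text
t 2.55 world [0.634 0.139 0.097] rpy [-179.592    0.275   68.118] plate [0.003 0.124 0.097] F [-0.996  0.43   0.048] op 0.0001440870851394535
shift [ 0.122 -0.004 -2.422] turn [ 0.017 -0.08  -0.072]
wrist [0.6645797855506069, 0.21490637708399118, 0.23960737115705646] [np.float64(-18.708946725581193), np.float64(0.4159920315001281), np.float64(-21.890496508390815)]
top [0.4944593269200925, 0.10774120052051979, 0.788341484849223] [np.float64(9.30724138849452), np.float64(-2.49590176939877), np.float64(-88.91423508620228)]
```

View pics/wrist1.png

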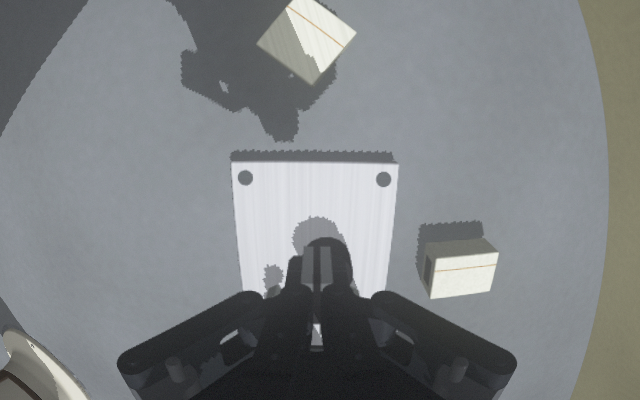

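View pics/top1.png

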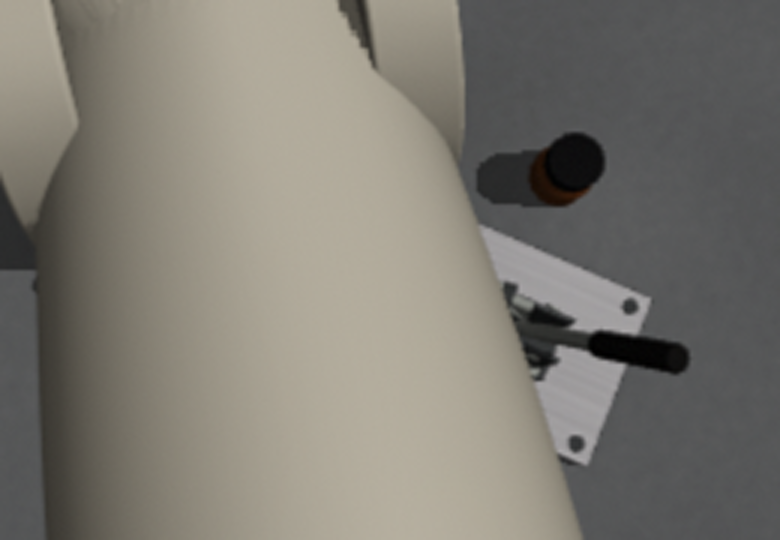

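Wrist view: the mount shows behind the fingers, its edge topping out at about (327,237). The plate's +y corners are at (232,162) and (398,163). I check these against the fit.

Run:
```python
from go import *
ps=([0.66458,0.21491,0.23961],[-18.709,.416,-21.8905])
print(proj('wrist',pl(Q,[[.065,.16,.012],[-.065,.16,.012]]),ps))
print([inpl(ray('wrist',p,.012,ps)) for p in([398,163],[232,162])])
print('edge',inpl(ray('wrist',[327,237],.042,ps)),inpl(ray('wrist',[352,260],.042,ps)))
```

```text
[[399.843 161.362]
 [230.236 159.955]]
[array([0.064, 0.159, 0.012]), array([-0.064,  0.158,  0.012])]
edge [0.009 0.111 0.042] [0.028 0.092 0.042]
```

Run:
```python
from go import *
i=cv2.imread('pics/wrist1.png')[200:360,240:400];cv2.imwrite('pics/w1c.png',cv2.resize(np.clip(i.astype(float)*1.8,0,255).astype('uint8'),(600,600),interpolation=cv2.INTER_CUBIC))
ps=([0.66458,0.21491,0.23961],[-18.709,.416,-21.8905])
a=np.linspace(0,2*np.pi,13)
for yc in(.077,.088): print(proj('wrist',pl(Q,np.c_[.009+.02*np.cos(a),yc+.02*np.sin(a),0*a+.042]),ps)[[0,3,6]], proj('wrist',pl(Q,[[.009,yc+.02,.012]]),ps))
print(proj('wrist',pl(Q,[[.003,.124+.011,.097],[.003+.0145,.135,.097]]),ps))
for p in([297,196.5],[315.7,196.5],[306.5,186.5],[306.5,206]):print(inpl(ray('top',p,.042)))
```

```text
[[352.08  277.2  ]
 [326.232 254.174]
 [299.114 276.923]] [[325.437 236.451]]
[[352.972 264.804]
 [326.55  240.608]
 [298.843 264.49 ]] [[325.692 224.022]]
[[318.345 240.656]
 [346.588 240.807]]
[0.001 0.095 0.042]
[0.017 0.059 0.042]
[0.028 0.085 0.042]
[-0.009  0.069  0.042]
```

View pics/w1c.png

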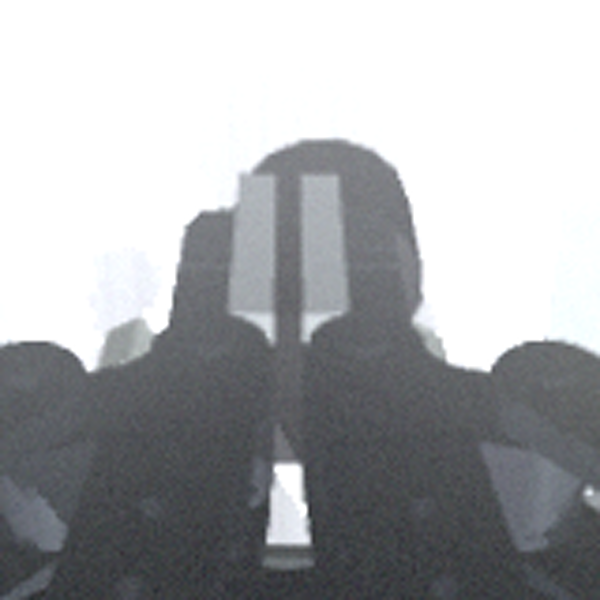

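The row 237 edge is the base of the mount, which matches the top fix: mount at plate (0.009, 0.077). I descend behind it.

```bash
python3 go.py .009 .124 .019; python3 -c "
from h import *
a=pl(Q,[.009,.124,0])
for p in([.009,.112,0],[.006,.09,0],[.001,.072,0],[0,.068,0],[0,.064,0]):print(p,((pl(Q,p)-a)/.03).round(2))"
```

```text
t 2.65 world [0.635 0.141 0.103] rpy [-179.957    0.024   68.197] plate [0.004 0.126 0.103] F [-0.456  0.184  0.982] op 0.0001579950382211466
shift [ 0.143 -0.118 -2.792] turn [ 0.001 -0.008 -0.086]
[0.009, 0.112, 0] [[-0.15 -0.37  0.  ]]
[0.006, 0.09, 0] [[-0.52 -1.01  0.  ]]
[0.001, 0.072, 0] [[-0.9 -1.5  0. ]]
[0, 0.068, 0] [[-0.99 -1.61  0.  ]]
[0, 0.064, 0] [[-1.04 -1.74  0.  ]]
```

Call:
apply_moves(targets=[0.15, -0.1, -0.9, 0, 0, -0.08, 0, 0.15, -0.1, -1.8, 0, 0, -0.08, 0, 0.15, -0.1, -2.5, 0, 0, -0.08, 0, 0.15, -0.1, -2.8, 0, 0, -0.08, 0, 0.15, -0.1, -2.8, 0, 0, -0.08, 0])

```text
time: 3.15
ee_pos: [0.6404, 0.1383, 0.0192]
tcp_rot: [180.0, -0.0, 67.8]
wrist_force: [-0.0, -1.2, 0.2]
opening: -0.0001
```

Call:
apply_moves(targets=[-0.07, -0.18, 0, 0, 0, 0, 0, -0.15, -0.37, 0, 0, 0, 0, 0, -0.22, -0.5, 0, 0, 0, 0, 0, -0.3, -0.64, 0, 0, 0, 0, 0, -0.4, -0.8, 0, 0, 0, 0, 0])

```text
time: 3.65
ee_pos: [0.6283, 0.1133, 0.0187]
tcp_rot: [180.0, -0.0, 67.7]
wrist_force: [0.3, 0.8, 0.6]
opening: 0.0003
```

Run:
```python
from go import *
from workcell import camera
show([0,.07,.019])
i=camera('side')['img'][:,:,::-1];cv2.imwrite('pics/s2.png',cv2.resize(i[180:360,250:450],(600,540),interpolation=cv2.INTER_CUBIC))
```

```text
t 3.65 world [0.628 0.113 0.019] rpy [179.974  -0.023  67.699] plate [0.008 0.097 0.019] F [0.27  0.767 0.639] op 0.00032709458056101836
shift [-0.579 -0.752  0.01 ] turn [-0.002  0.006 -0.003]
```

View pics/s2.png

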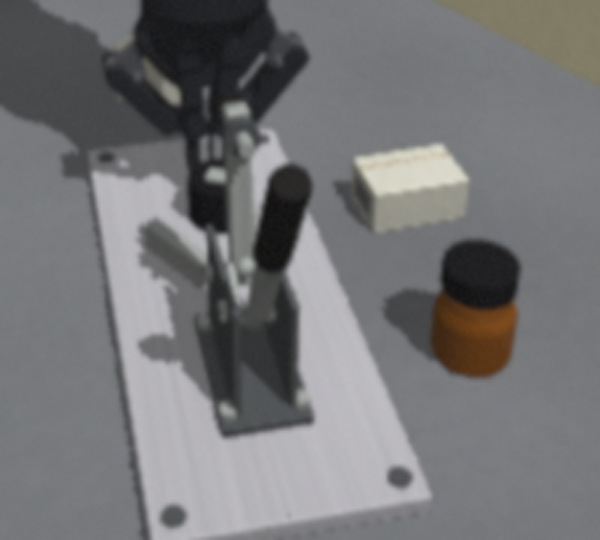

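The mount at crop (210,195) is upright and moving with the fingers. I continue toward the vee.

Call:
apply_moves(targets=[-0.1, -0.15, 0, 0, 0, 0, 0, -0.2, -0.3, 0, 0, 0, 0, 0, -0.3, -0.42, 0, 0, 0, 0, 0, -0.4, -0.53, 0, 0, 0, 0, 0, -0.48, -0.63, 0, 0, 0, 0, 0])

```text
time: 4.2
ee_pos: [0.6136, 0.0947, 0.0183]
tcp_rot: [-180.0, -0.0, 67.7]
wrist_force: [-0.7, 0.5, -0.0]
opening: 0.0003
```

Call:
apply_moves(targets=[-0.03, -0.04, 0, 0, 0, 0, 0, -0.06, -0.08, 0, 0, 0, 0, 0, -0.09, -0.12, 0, 0, 0, 0, 0])

```text
time: 4.5
ee_pos: [0.6112, 0.0913, 0.0183]
tcp_rot: [180.0, -0.0, 67.7]
wrist_force: [-0.6, 1.0, -0.5]
opening: 0.0003
```

Run:
```python
from go import *
from workcell import camera
show([0,.066,.019])
i=camera('side')['img'][:,:,::-1];cv2.imwrite('pics/s3.png',cv2.resize(i[180:360,250:450],(600,540),interpolation=cv2.INTER_CUBIC))
```

```text
t 4.5 world [0.611 0.091 0.018] rpy [179.999  -0.006  67.718] plate [0.    0.071 0.018] F [-0.568  1.042 -0.522] op 0.00026960302578229236
shift [-0.06  -0.141  0.024] turn [-0.001  0.001 -0.006]
```

View pics/s3.png

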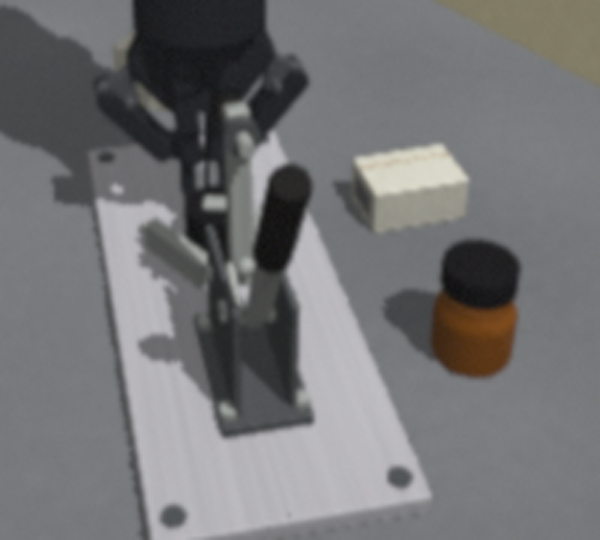

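Call:
apply_moves(targets=[-0.013, -0.03, 0, 0, 0, 0, 0, -0.026, -0.06, 0, 0, 0, 0, 0, -0.038, -0.09, 0, 0, 0, 0, 0])

```text
time: 4.85
ee_pos: [0.61, 0.0885, 0.0182]
tcp_rot: [-180.0, 0.0, 67.7]
wrist_force: [0.2, 1.0, -0.3]
opening: 0.0001
```

Call:
apply_moves(targets=[-0.013, -0.03, 0, 0, 0, 0, 0, -0.026, -0.06, 0, 0, 0, 0, 0])

```text
time: 5.05
ee_pos: [0.6092, 0.0867, 0.0183]
tcp_rot: [-180.0, -0.0, 67.7]
wrist_force: [-0.0, 1.1, -0.1]
opening: -0.0002
```

Call:
apply_moves(targets=[-0.013, -0.03, 0, 0, 0, 0, 0, -0.026, -0.06, 0, 0, 0, 0, 0])

```text
time: 5.25
ee_pos: [0.609, 0.0859, 0.0186]
tcp_rot: [180.0, -0.1, 67.7]
wrist_force: [2.1, 9.2, -0.2]
opening: 0.0001
```

The force jumped to 9 N at TCP plate y of about 0.065, which matches the home position. I press a little further, then back off and look.

Call:
apply_moves(targets=[-0.013, -0.03, 0, 0, 0, 0, 0, -0.02, -0.05, 0, 0, 0, 0, 0, -0.02, -0.05, 0, 0, 0, 0, 0])

```text
time: 5.55
ee_pos: [0.6089, 0.0857, 0.0189]
tcp_rot: [180.0, -0.3, 67.8]
wrist_force: [3.4, 12.2, -0.2]
opening: -0.0002
```

```bash
python3 go.py 0 .11 .019
```

```text
t 5.55 world [0.609 0.086 0.019] rpy [179.97   -0.286  67.802] plate [0.    0.065 0.019] F [ 3.367 12.247 -0.248] op -0.00019760267391439926
shift [0.572 1.402 0.002] turn [-0.042  0.023 -0.02 ]
```

Call:
apply_moves(targets=[0.15, 0.37, 0, 0, 0, 0, 0, 0.4, 0.95, 0, 0, 0, 0, 0, 0.65, 1.6, 0, 0, 0, 0, 0, 0.65, 1.6, 1.5, 0, 0, 0, 0, 0.65, 1.6, 3.0, 0, 0, 0, 0])

```text
time: 6.05
ee_pos: [0.6267, 0.1327, 0.1075]
tcp_rot: [-179.8, 0.2, 67.8]
wrist_force: [0.6, 0.7, -0.2]
opening: -0.0001
```

Call:
apply_moves(targets=[0, 0, 1.5, 0, 0, 0, 0, 0, 0, 3.0, 0, 0, 0, 0, 0, 0, 4.5, 0, 0, 0, 0, 0, 0, 6, 0, 0, 0, 0, 0, 0, 6, 0, 0, 0, 0])

```text
time: 6.55
ee_pos: [0.6288, 0.1324, 0.2956]
tcp_rot: [179.5, -0.3, 67.7]
wrist_force: [2.3, 0.4, -0.4]
opening: -0.0001
```

Run:
```python
from go import *
from workcell import camera
show([0,-.10,.23])
for n in('top','side','wrist'):
    c=camera(n);i=c['img'][:,:,::-1]
    cv2.imwrite(f'pics/{n}4f.png',i)
    if n=='top': i=cv2.resize(i[120:300,200:460],(780,540),interpolation=cv2.INTER_CUBIC)
    if n=='side': i=cv2.resize(i[180:360,250:450],(600,540),interpolation=cv2.INTER_CUBIC)
    if n=='wrist': print(c['origin'].tolist(),list(c['rotation']))
    cv2.imwrite(f'pics/{n}4.png',i)
```

```text
t 6.55 world [0.629 0.132 0.296] rpy [179.502  -0.299  67.72 ] plate [0.001 0.115 0.296] F [ 2.254  0.393 -0.448] op -0.00011778688194574353
shift [-2.75  -6.631 -2.187] turn [-0.015  0.096 -0.006]
[0.6581621917925287, 0.20720227339743658, 0.4325522892740661] [np.float64(-18.38496259005438), np.float64(-0.10442318856773564), np.float64(-22.28220919147634)]
```

View pics/side4.png

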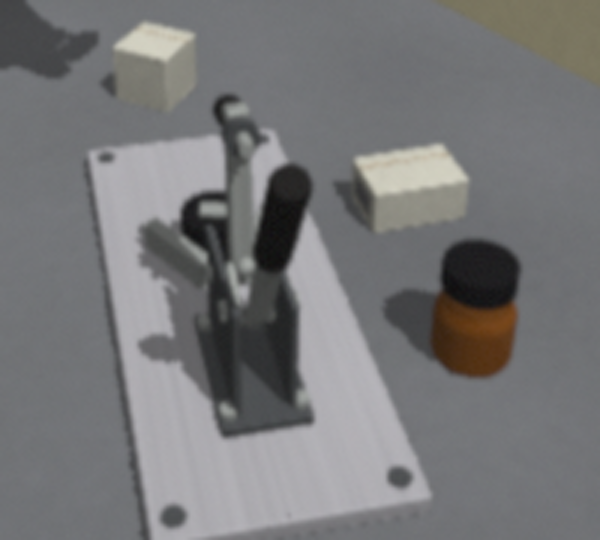

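View pics/wrist4.png

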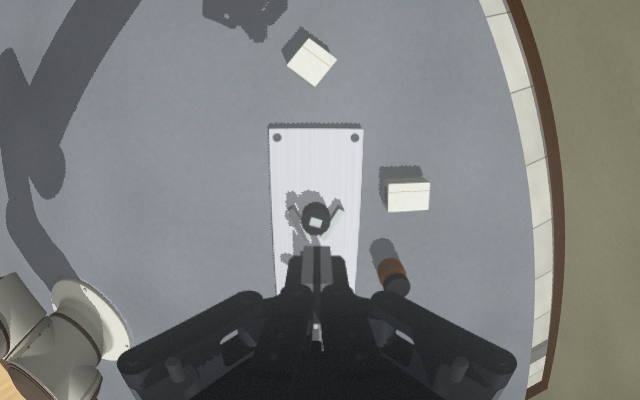

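View pics/top4.png

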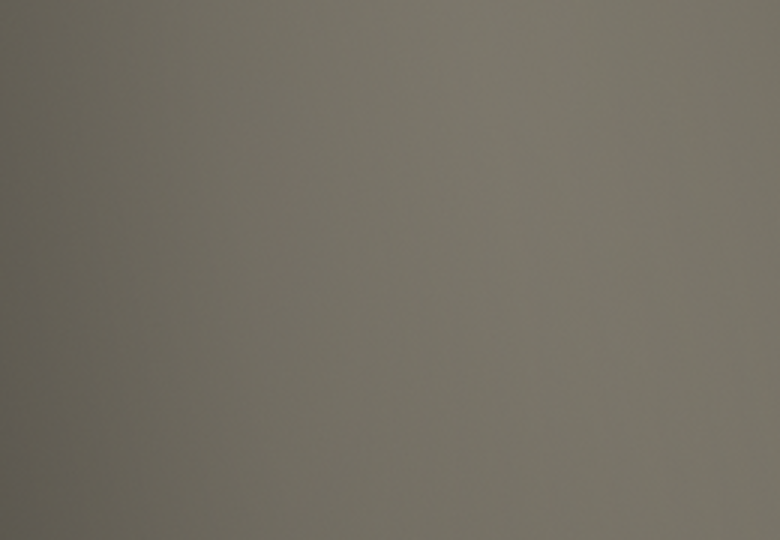

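Wrist view: the mount's top is at about (315,215), nestled symmetrically between the vee bars at (292,213) and (338,212). The cartons and jar look untouched. Numeric check:

Run:
```python
from go import *
ps=([0.65816,.20720,.43255],[-18.385,-.1044,-22.2822])
i=cv2.imread('pics/wrist4f.png')
cv2.imwrite('pics/w4c.png',cv2.resize(i[120:260,250:390],(700,700),interpolation=cv2.INTER_CUBIC))
print(proj('wrist',pl(Q,[[.065,.16,.012],[-.065,.16,.012],[0,.035,.042],[-.02,.035,.042],[.02,.035,.042],[0,.055,.042],[0,.055,.012]]),ps))
```

```text
[[363.958 127.454]
 [268.427 127.423]
 [316.188 221.533]
 [301.519 221.519]
 [330.855 221.516]
 [316.193 207.729]
 [316.17  200.629]]
```

View pics/w4c.png

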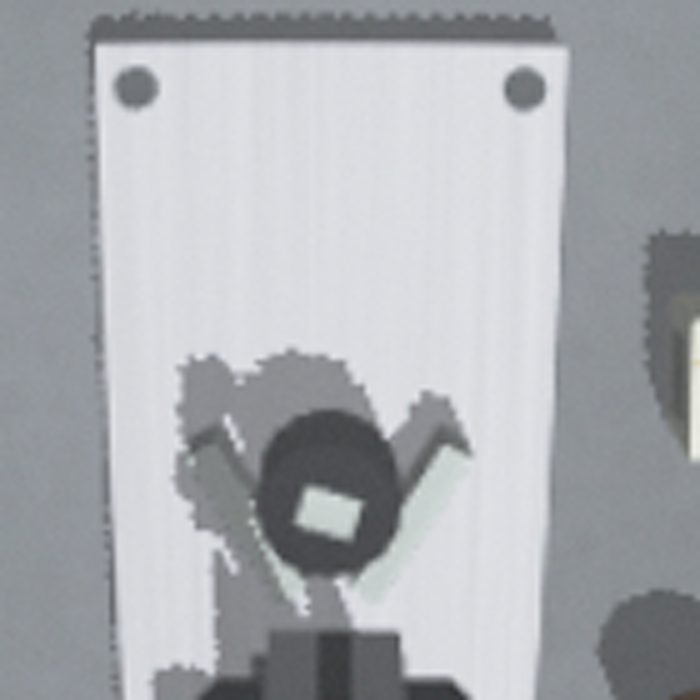

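The mount's base edge matches the predicted home position to about 1 mm in both axes, after the shared 1.4 px picture offset. Next I go to the handle's upper side, between the handle and the clamp's arm.

Call:
apply_moves(targets=[-0.56, -1.35, 0, 0, 0, 0, 0, -1.12, -2.7, 0, 0, 0, 0, 0, -1.7, -4.1, 0, 0, 0, 0, 0, -2.25, -5.4, -0.5, 0, 0, 0, 0, -2.8, -6.75, -1.5, 0, 0, 0, 0])

```text
time: 7.2
ee_pos: [0.5436, -0.07, 0.2443]
tcp_rot: [180.0, 0.0, 67.7]
wrist_force: [0.5, 0.0, 0.1]
opening: 0.0001
```

Run:
```python
from go import *
from workcell import camera
show([0,-.105,.168])
i=camera('side')['img'][:,:,::-1];cv2.imwrite('pics/s5.png',cv2.resize(i[100:360,220:450],(690,600),interpolation=cv2.INTER_CUBIC))
f=lambda p:np.array([0,-.085-.1*np.cos(p)+.009*np.sin(p)+.010,.072+.1*np.sin(p)+.009*np.cos(p)])
for p in(1.1,.9,.7,.5,.3,.2,.1,.05,0,-.05):print(p,f(p),((pl(Q,f(p))-pl(Q,[0,-.105,.168]))/.03).round(2))
```

```text
t 7.2 world [ 0.544 -0.07   0.244] rpy [179.958   0.007  67.716] plate [-0.001 -0.104  0.244] F [0.503 0.04  0.095] op 0.00012299119377900202
shift [ 0.027 -0.037 -2.543] turn [ 0.004  0.006 -0.005]
1.1 [ 0.    -0.112  0.165] [[-0.09 -0.23 -0.09]]
0.9 [ 0.    -0.13   0.156] [[-0.32 -0.77 -0.4 ]]
0.7 [ 0.    -0.146  0.143] [[-0.51 -1.25 -0.82]]
0.5 [ 0.    -0.158  0.128] [[-0.68 -1.65 -1.34]]
0.3 [ 0.    -0.168  0.11 ] [[-0.8  -1.94 -1.93]]
0.2 [ 0.    -0.171  0.101] [[-0.84 -2.04 -2.24]]
0.1 [ 0.    -0.174  0.091] [[-0.87 -2.12 -2.57]]
0.05 [ 0.    -0.174  0.086] [[-0.88 -2.14 -2.73]]
0 [ 0.    -0.175  0.081] [[-0.89 -2.16 -2.9 ]]
-0.05 [ 0.    -0.175  0.076] [[-0.89 -2.17 -3.07]]
```

View pics/s5.png

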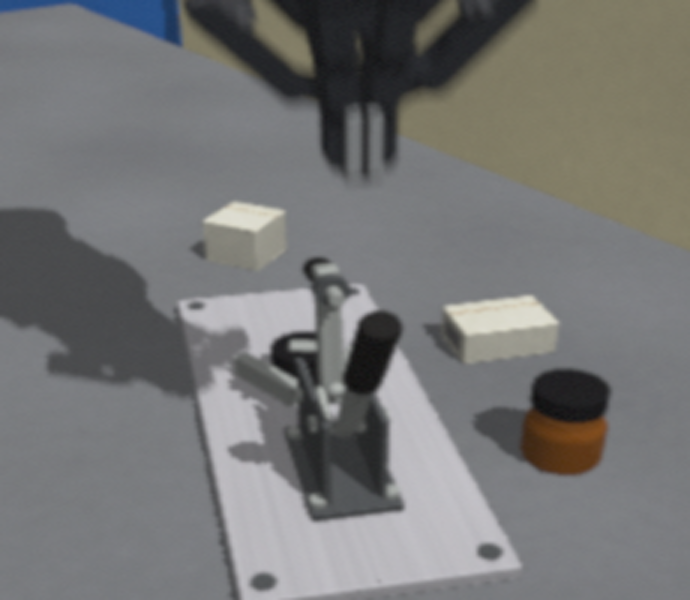

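Fingers are at crop (365,170), above and behind the grip's top at (380,325), in line with the clamp. I descend on the arm side of the handle.

Call:
apply_moves(targets=[0.03, -0.04, -1.0, 0, 0, 0, 0, 0.03, -0.04, -1.8, 0, 0, 0, 0, 0.03, -0.04, -2.3, 0, 0, 0, 0, 0.03, -0.04, -2.53, 0, 0, 0, 0, 0.03, -0.04, -2.53, 0, 0, 0, 0])

```text
time: 7.75
ee_pos: [0.5444, -0.0697, 0.1672]
tcp_rot: [-179.8, 0.1, 67.7]
wrist_force: [0.4, 0.0, 0.3]
opening: -0.0001
```

Call:
apply_moves(targets=[-0.09, -0.23, -0.09, 0, 0, 0, 0, -0.2, -0.5, -0.24, 0, 0, 0, 0, -0.32, -0.77, -0.4, 0, 0, 0, 0, -0.42, -1.01, -0.61, 0, 0, 0, 0, -0.51, -1.25, -0.82, 0, 0, 0, 0])

```text
time: 8.25
ee_pos: [0.5297, -0.1084, 0.1445]
tcp_rot: [179.9, -0.0, 67.7]
wrist_force: [0.5, 1.1, 3.3]
opening: -0.0002
```

Run:
```python
from go import *
from workcell import camera
show([0,-.168,.110])
i=camera('side')['img'][:,:,::-1];cv2.imwrite('pics/s6.png',cv2.resize(i[100:360,220:450],(690,600),interpolation=cv2.INTER_CUBIC))
```

```text
t 8.25 world [ 0.53  -0.108  0.145] rpy [179.949  -0.001  67.681] plate [ 0.001 -0.145  0.145] F [0.532 1.143 3.268] op -0.00015627948342826134
shift [-0.308 -0.701 -1.15 ] turn [0.003 0.008 0.   ]
```

View pics/s6.png

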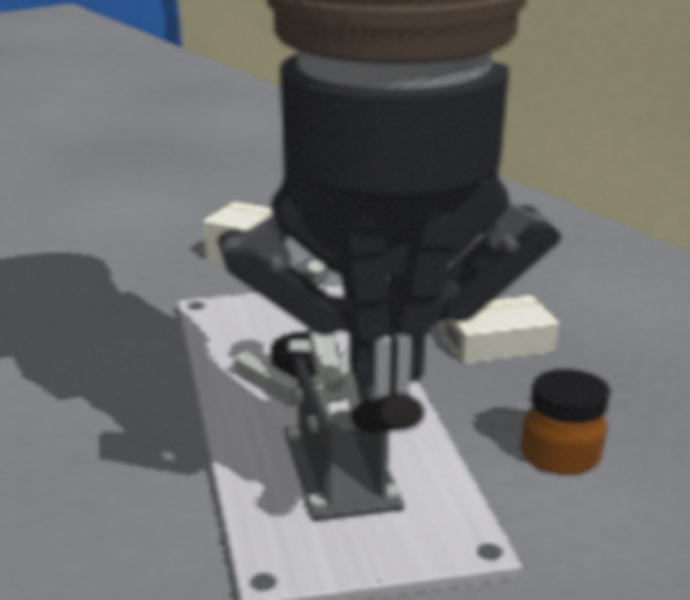

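The fingers sit on the grip and push it down at about 3 N, and the handle moves. I continue along its arc.

Call:
apply_moves(targets=[-0.09, -0.2, -0.26, 0, 0, 0, 0, -0.17, -0.4, -0.52, 0, 0, 0, 0, -0.23, -0.55, -0.8, 0, 0, 0, 0, -0.29, -0.69, -1.11, 0, 0, 0, 0, -0.33, -0.79, -1.42, 0, 0, 0, 0])

```text
time: 8.8
ee_pos: [0.5197, -0.1316, 0.1008]
tcp_rot: [-180.0, 0.0, 67.7]
wrist_force: [-0.1, -2.7, 2.1]
opening: 0.0002
```

Call:
apply_moves(targets=[-0.02, -0.04, -0.17, 0, 0, 0, 0, -0.03, -0.08, -0.33, 0, 0, 0, 0, -0.04, -0.1, -0.5, 0, 0, 0, 0, -0.05, -0.12, -0.62, 0, 0, 0, 0, -0.05, -0.12, -0.66, 0, 0, 0, 0])

```text
time: 9.3
ee_pos: [0.5183, -0.1346, 0.0815]
tcp_rot: [-180.0, -0.0, 67.7]
wrist_force: [0.0, -0.7, -0.1]
opening: 0.0
```

Run:
```python
from go import *
from workcell import camera
show([0,-.175,.076])
i=camera('side')['img'][:,:,::-1];cv2.imwrite('pics/s7.png',cv2.resize(i[100:360,220:450],(690,600),interpolation=cv2.INTER_CUBIC))
```

```text
t 9.3 world [ 0.518 -0.135  0.082] rpy [-179.955   -0.001   67.715] plate [-0.    -0.174  0.082] F [ 0.    -0.658 -0.091] op 8.214459435571954e-07
shift [-0.015 -0.044 -0.184] turn [-0.003 -0.007 -0.005]
```

View pics/s7.png

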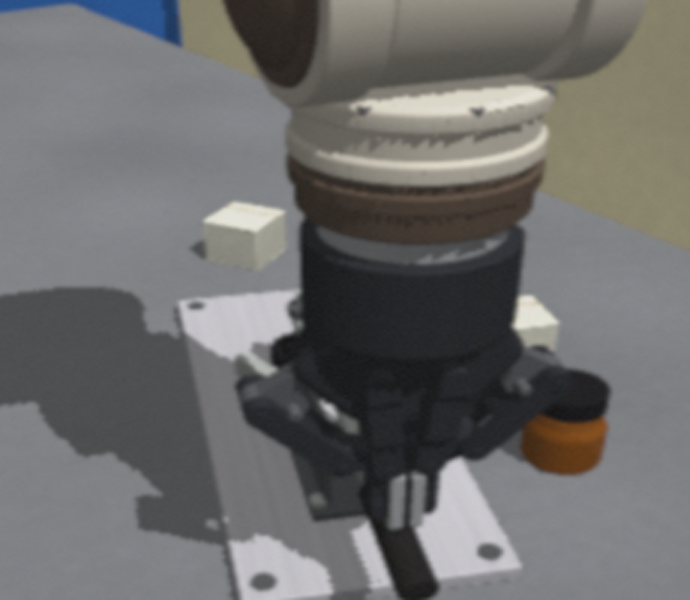

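The force dropped to 0 N, so the handle has snapped away from the fingers. I lift straight up and look.

Call:
apply_moves(targets=[0, 0, 1.0, 0, 0, 0, 0, 0, 0, 2.5, 0, 0, 0, 0, 0, 0, 4.0, 0, 0, 0, 0, 0, 0, 5.5, 0, 0, 0, 0, 0, 0, 6.5, 0, 0, 0, 0])

```text
time: 9.85
ee_pos: [0.5188, -0.1347, 0.2808]
tcp_rot: [179.8, -0.0, 67.7]
wrist_force: [0.2, 0.6, -0.1]
opening: -0.0003
```

Call:
apply_moves(targets=[-1.0, -1.2, 0, 0, 0, 0, 0, -2.0, -2.4, 0, 0, 0, 0, 0, -3.0, -3.6, 0, 0, 0, 0, 0, -4.0, -4.8, 0, 0, 0, 0, 0, -4.0, -4.8, 0, 0, 0, 0, 0])

```text
time: 10.35
ee_pos: [0.3957, -0.2819, 0.2777]
tcp_rot: [180.0, 0.1, 67.4]
wrist_force: [0.8, -0.3, 0.1]
opening: 0.0
```

Run:
```python
from go import *
from workcell import camera
show()
for n in('top','side'):
    i=camera(n)['img'][:,:,::-1]
    i=cv2.resize(i[120:300,200:460],(780,540),interpolation=cv2.INTER_CUBIC) if n=='top' else cv2.resize(i[180:360,250:450],(600,540),interpolation=cv2.INTER_CUBIC)
    cv2.imwrite(f'pics/{n}8.png',i)
```

```text
t 10.35 world [ 0.396 -0.282  0.278] rpy [179.958   0.07   67.423] plate [-0.058 -0.356  0.278] F [ 0.822 -0.278  0.143] op 1.0538509553482289e-05
```

View pics/top8.png

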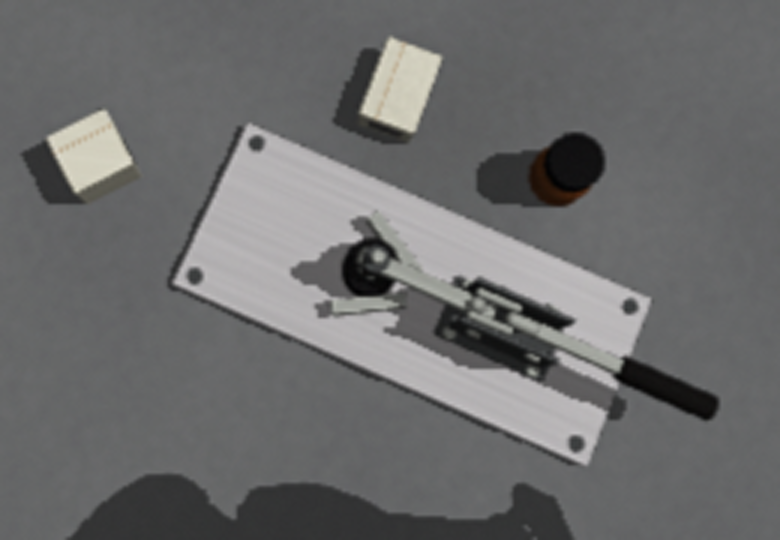

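View pics/side8.png

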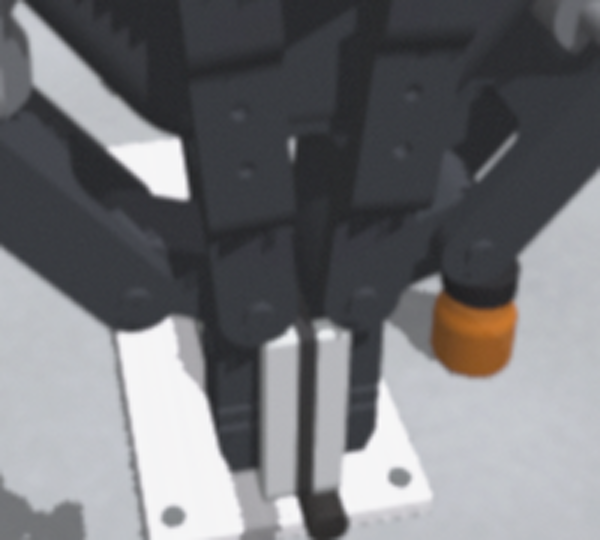

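The top view shows the clamp closed: the arm is down with its foot on the mount (370,266), and the handle is level with its end at (712,405). The bystanders are unchanged. I confirm the numbers before handing in.

Run:
```python
from go import *
print('puck',inpl(ray('top',[200-.33+370/3,120-.33+266/3],.042)))
for p in(0.1,0,-.05):
    w=proj('top',pl(Q,[0,-.085-.125*np.cos(p),.072+.125*np.sin(p)]))[0];print(p,(w-[200-.33,120-.33])*3)
```

```text
puck [-0.     0.036  0.042]
0.1 [723.119 408.593]
0 [716.677 409.113]
-0.05 [712.878 409.081]
```

Call:
apply_moves(targets=[0, 0, 0, 0, 0, 0, 0, 0, 0, 0, 0, 0, 0, 0, 0, 0, 0, 0, 0, 0, 0])

```text
time: 10.75
ee_pos: [0.3992, -0.2779, 0.277]
tcp_rot: [-180.0, -0.0, 67.8]
wrist_force: [0.8, 0.0, 0.2]
opening: -0.0001
```

```bash
python3 -c "
from workcell import bot
print(bot.job_done())"
```

```text
the job is handed in; nothing more can be done
None
```

The mount is in the vee and clamped, and I handed the job in at about 10.8 s of robot time; it reports no verdict.

**Sliding the mount:** I pushed it with the shut fingers low on its side, until it stopped against the vee with the force rising to about 12 N. A wrist picture then showed it at home to within about 1 mm with the clamp still open.

**Locking the clamp:** I pressed the grip down along its arc until the force fell to zero as the handle snapped over.

**Last checks:**
- **Mount:** in the last top picture it sits at plate (0, 36 mm), about 1 mm from the seat.
- **Clamp:** the foot rests on the mount and the handle is at its stop. The handle's end is where the geometry puts it when locked, to about 1.5 px.
- **Bystanders:** the cartons and the jar show no visible movement.
- **Robot:** the arm was clear of everything, with about 1 N left on the wrist sensor, which is noise.

**Not confirmed:** the last side picture was blocked by the gripper, so only the top camera shows the final state. I had no way to measure the foot's force on the mount. My early side-camera fix of the mount was about 10 mm off the top-camera one, because the clamp partly hid the mount. The wrist camera agreed with the top camera, so I used that.

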